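# Brace and open the square paste jar at the book-repair bench

### The job

Get the paste jar open for mending books: nest the loose square sleeve down into the square socket on the bench and then the closed jar down into the sleeve, so that it cannot turn. Unscrew the tight cap (anticlockwise), stop turning once the threads let go, lift it straight up and finish still holding it level, clear of the jar by up to a few centimetres and directly above it, with the jar and sleeve still fully down. Do not put the cap down or let go of it, do not tip the jar, and leave the other things on the bench where they are.

Things in the scene. Friction and masses are not known exactly. Their poses are not given: they have to be found in the camera images.
- well: bench socket fixed to the table: square wooden block 95 x 95 mm, 28 mm high, on a steel strap (125 x 50 x 6 mm, along its x), with a square pocket 71 x 71 mm open at the top, its floor 8 mm above the table, top edges chamfered 3 mm. Origin: centre of the underside; x and y parallel to the block's sides, z up
- sleeve_mid (a point): loose aluminium sleeve: square open cup, outside 67 x 67 mm, 45 mm high, inside 54 x 54 mm, floor 5 mm, walls 6.5 mm, inner top edges chamfered, 0.18 kg. It stands upright, fits the socket with 2 mm to spare each side, any way round, and then stands 25 mm out of it. This point: its centre, 22.5 mm over its underside; x, y parallel to its sides, z up
- jar_mid (a point): loose upright white plastic paste jar, about 0.35 kg with cap: square body 50 x 50 x 78 mm, then a round neck to 94 mm, under the cap. It fits the sleeve with 2 mm to spare each side, any way round; its underside is then 13 mm over the table. This point: on its axis, 45 mm over its underside; x, y parallel to its sides, z up
- cap_mid (a point): black screw cap, 50 mm across, 18 mm high; on the jar its lower edge is 80 mm over the jar's underside. Tight; anticlockwise from above frees it after 48 degrees against the jar, a stop comes at 92; about 70 is right. The jar itself gives up to 8 degrees in its seat. It rises at most 1 mm while turned; 14 mm straight up clears the rim. This point: its centre, 9 mm over its lower edge; z up
- cap_rib (a point): point 20 mm from the cap's axis, half-way up it, under the outer end of the one raised rib on its top. While the cap is tight it lies on the +x side of the jar's axis (the jar's own axes)
- eraser: white eraser in a card sleeve, 58 x 22 x 13 mm, lying on the bench; not to be disturbed; origin at its underside
- tape_roll: small roll of clear tape lying flat, 44 mm across, 19 mm high; not to be disturbed; origin at its underside
- bone_folder: flat off-white bone folder, 140 x 20 x 5 mm; not to be disturbed; origin at its underside
- paste_brush: paste brush lying on the bench; not to be disturbed; origin at its underside
- small_book: closed small book, 110 x 170 x 22 mm; not to be disturbed; origin at its underside
- thread_spool: wooden thread spool standing, 34 mm across, 40 mm high; not to be disturbed; origin at its underside
- mug: white mug, 76 mm across, 90 mm high; not to be disturbed; origin at its underside
Not all that is in view belongs to the job. There is more than one size of the part that bears cap_mid; the job needs the smallest.

How it is judged:
By the outcome, as a careful person would: the job done as asked, in the order asked, and still so for the second after the job is handed in, while the arm keeps its last pose, push and grip.
It also fails if it takes over 67 s, if anything falls off the work surface, if the arm or the gripper's body presses on something with over 40 N, if the wrist force passes 120 N, or if a joint passes its speed limit or range.

### The arm

A 6-joint arm with a two-finger parallel gripper is mounted at the origin on the work surface. World frame = base frame: x ahead of the robot, y to its left, z up, the work surface at z = 0. Lengths are in mm, angles in rad, forces in N, time in s.
With the tool pointing down it reaches from about 275 to 825 mm from the base axis. Payload 4.9 kg.
Tool frame: the origin (TCP) lies at the very end of the fingers, on their centre line; the grasp point (between the pads) lies 19 mm behind it; z points along the fingers, y is the line along which they close (so a half turn about z gives the same grasp; the last joint's range is limited). The gripper opens to 85 mm and grips with 20 to 120 N. Pads are 22 mm wide; open, the fingers measure 114 mm over their backs; the gripper's body (76 mm by 85 mm) begins 54 mm behind the grasp point. The pads swing forward as they close: fully open they stand 13 mm farther back than shut.
Start: joints at [0.982, 0.326, -0.193, 1.052, 0, 1.437], TCP at [241.603, 494.112, 231.281] pointing down, gripper open.
Joint ranges: [-2.65, 2.65], [-0.97, 1.79], [-1.3, 1.35], [-1.93, 2.1], [-1.47, 1.37], [-3.14, 3.14]. Speed limits (rad/s): [2.57, 2.57, 3.14, 3.14, 3.14, 3.14].

### API

Orientations are given as [roll, pitch, yaw] about the fixed x, y, z axes, in that order (R = Rz(yaw) Ry(pitch) Rx(roll)).
In Python, from bench import bot, solve_ik, imaging gives the robot as it stands. Calls block until the motion is done:
- bot.move_ptp(position, orientation): joint-space move of the TCP to a pose.
- bot.movel(position, rot=None, max_speed=150, threshold=None): straight line of the TCP; rot=None keeps the orientation; max_speed is the mean speed in mm/s. With threshold (N) it stops when the force on the tool has changed by that much, and returns True; else False.
- bot.move_j(angles): joint-space move.
- bot.grip(opening, effort=None): opening from 0.0 (shut) to 1.0 (fully open); effort is the grip in N (None keeps the last); returns when the fingers have stopped.
- bot.dwell(seconds).
- solve_ik(position, orientation): joint angles nearest the present ones, or None.
- bot.get_state(): the state.
- imaging.capture(name): name is "side" or "top" or "wrist"; returns the picture (400x640x3 uint8, blue, green, red); there is no depth.
- imaging.camera_model(name): a dict with "K" (3x3 intrinsics, pixels), "position" and "rotation" of the camera in the world. Camera axes: x right, y up, looking along -z (the intrinsics and any distortion apply to the point x, -y, -z); pixel columns grow to the right and rows downward; lengths in mm; the calibration is good to about 2 mm. The wrist camera is an equidistant fisheye: a pixel r from the principal point sees the ray r / f radians off the axis. A picture is of the moment at which its call begins: read the wrist's pose just before it. camera_model takes no time and is no camera call; for the wrist camera it gives the pose at the moment of the call.
A pose or a line that the arm cannot do raises bot.IKError and nothing moves.
- bot.sign_off(): hands the job in; it is judged then, once.
The state is a dict: "t": time; "qpos": joint angles; "joint_velocities": joint speeds; "effort": joint torques, N m; "tcp_pos": TCP position; "orientation": TCP orientation; "contact_force": force on the tool from outside, world axes, zero at the start; "wrist_torque": the same for the moment, N m; "opening": opening from 0.0 (shut) to 1.0 (fully open); "gripper_force": force on a finger pad.
Only numpy, scipy, OpenCV 4.12 (cv2) and the standard library are available. Lean on these libraries where they do the work, as an engineer would, in place of code of your own. Each camera call takes 0.05 s, during which the arm holds its last target. There are 200 camera calls.

## Working session

There is one attempt and no reset: what is moved stays moved. The work goes in short steps, each a Python script; the robot and the scene stay as the last script left them, time stands still between calls to the robot, and variables do not carry over. Pictures are saved under pics/ and viewed, at most 10 in all, crops included, and the job is handed in when it is done.

```bash
mkdir -p pics; ls; python3 - <<'E'
from bench import bot, solve_ik, imaging
import cv2
for n in("top","side"):
    im=imaging.capture(n); cv2.imwrite(f"pics/{n}0.png",im); m=imaging.camera_model(n); print(n,m)
im=imaging.capture("wrist"); cv2.imwrite("pics/wrist0.png",im); print(imaging.camera_model("wrist"))
print(bot.get_state())
E
```

```text
pics
top {'K': array([[456.21867364,   0.        , 321.69518233],
       [  0.        , 456.21867364, 200.1815439 ],
       [  0.        ,   0.        ,   1.        ]]), 'position': array([ 538.82057632,  -59.24561171, 1196.21296699]), 'rotation': array([ 0.05611049,  0.01537444, -1.5699342 ])}
side {'K': array([[375.17489963,   0.        , 320.81519875],
       [  0.        , 375.17489963, 198.83675349],
       [  0.        ,   0.        ,   1.        ]]), 'position': array([431.90986262, 667.67737299, 530.49477037]), 'rotation': array([ 1.03926838,  0.01673435, -2.96365624])}
{'K': array([[309.70691629,   0.        , 316.06162714],
       [  0.        , 309.70691629, 198.74648796],
       [  0.        ,   0.        ,   1.        ]]), 'position': array([169.45684407, 529.90655897, 374.6819766 ]), 'rotation': array([-0.3199935 ,  0.00132779,  1.11619462])}
{'t': 0.15, 'qpos': array([ 9.81813492e-01,  3.26789713e-01, -1.93334555e-01,  1.05199757e+00,
        5.80790439e-06,  1.43661647e+00]), 'joint_velocities': array([ 0.00064524, -0.00219559,  0.00338279,  0.00011215,  0.00021419,
        0.00145695]), 'effort': array([ 5.98511924e-04, -4.43704498e+01,  2.62665331e+01,  1.03886373e-02,
       -8.01935653e-05,  1.23480925e-05]), 'tcp_pos': array([241.34346206, 493.74018062, 230.68040852]), 'orientation': array([-3.14027983e+00, -1.83079751e-04,  2.68678955e+00]), 'contact_force': array([0.43277106, 0.40869286, 0.09554903]), 'wrist_torque': array([ 0.01239523, -0.00562642,  0.02223408]), 'gripper_force': 0.0, 'opening': 1.0016263806038386}
```

View pics/top0.png

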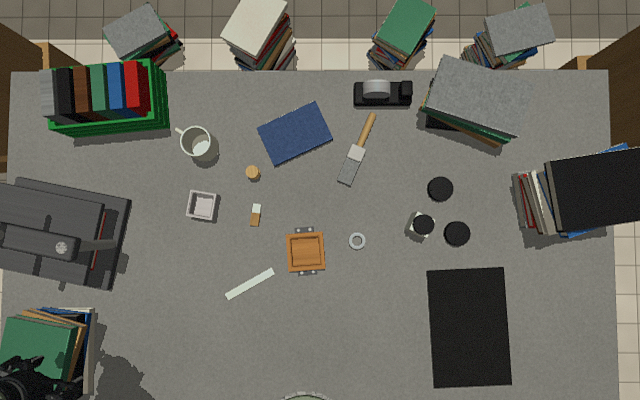

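View pics/side0.png

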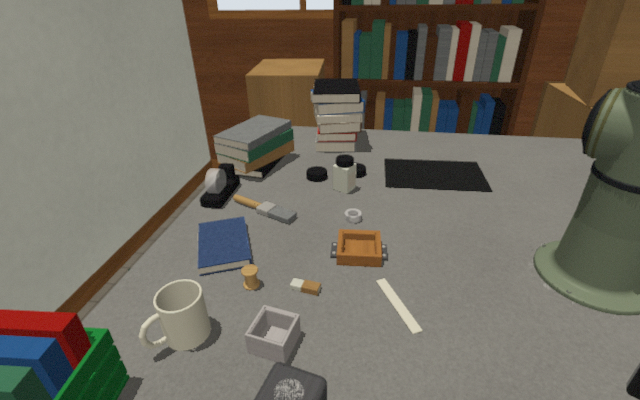

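The top view (+x up, +y left) shows the sleeve at (202,206), the socket at (305,252), the jar with its cap at (422,224), and loose black caps at (440,189) and (457,234). Things that could be taken for the cap are the capped jar (422,224), loose cap A (440,189) and loose cap B (457,234). For the sleeve, the only candidate is the grey cup at (202,206). I'll check the choice in close crops.

```bash
python3 - <<'E'
import cv2,numpy as np
t=cv2.imread("pics/top0.png");s=cv2.imread("pics/side0.png")
def c(im,x,y,w,h,k):
    o=cv2.resize(im[y:y+h,x:x+w],None,fx=k,fy=k,interpolation=cv2.INTER_CUBIC)
    for i in range(0,w,10):
        cv2.line(o,(i*k,0),(i*k,5),(0,255,255),1); cv2.putText(o,str(x+i),(i*k+1,14),0,.32,(0,255,255),1)
    for i in range(0,h,10):
        cv2.line(o,(0,i*k),(5,i*k),(0,255,255),1); cv2.putText(o,str(y+i),(6,i*k+4),0,.32,(0,255,255),1)
    return o
a=np.hstack([c(t,177,186,50,37,8),c(t,280,230,50,37,8)])
b=np.hstack([c(t,405,172,66,50,6)[:296,:396],c(t,405,204,66,50,6)[:296,:396]])
b=np.hstack([c(t,398,172,80,80,4)[:,:], c(s,295,145,80,50,6)])if 0 else b
b=cv2.resize(b,(800,296)) if b.shape[1]!=800 else b
cv2.imwrite("pics/c1.png",np.vstack([a,b]))
cv2.imwrite("pics/c2.png",np.vstack([c(s,295,145,100,50,8),c(s,230,300,100,48,8)[:200]])[:600])
E
```

```text
(no output)
```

View pics/c1.png

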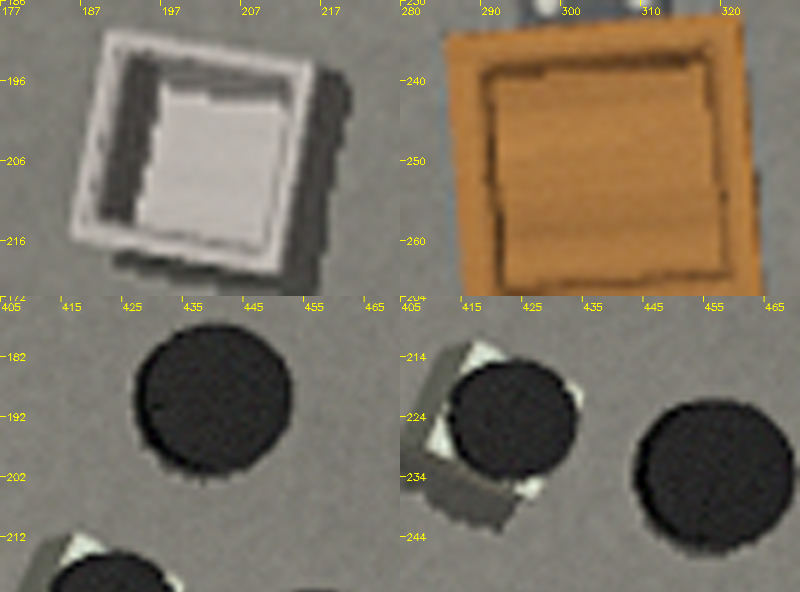

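The loose caps are about 26 px across, roughly 68 mm. The cap on the jar is about 21 px, which is 50 mm at its height, so it's the smallest and the right one. The sleeve's top corners read about (190.2,189.4), (216.0,193.5), (211.4,219.6) and (185.4,215.2). Next I'll enlarge the socket and the jar.

```bash
python3 - <<'E'
import cv2,numpy as np
t=cv2.imread("pics/top0.png");s=cv2.imread("pics/side0.png")
def c(im,x,y,w,h,k):
    o=cv2.resize(im[y:y+h,x:x+w],None,fx=k,fy=k,interpolation=cv2.INTER_CUBIC)
    for i in range(0,w,5):
        cv2.line(o,(i*k,0),(i*k,5),(0,255,255),1); cv2.putText(o,str(x+i),(i*k+1,14),0,.32,(0,255,255),1)
    for i in range(0,h,5):
        cv2.line(o,(0,i*k),(5,i*k),(0,255,255),1); cv2.putText(o,str(y+i),(6,i*k+4),0,.32,(0,255,255),1)
    return o
j=c(t,404,206,36,50,8); j2=cv2.convertScaleAbs(j,alpha=1)
cv2.imwrite("pics/c3.png",np.hstack([c(t,280,226,50,50,8),j,]))
E
```

```text
(no output)
```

View pics/c3.png

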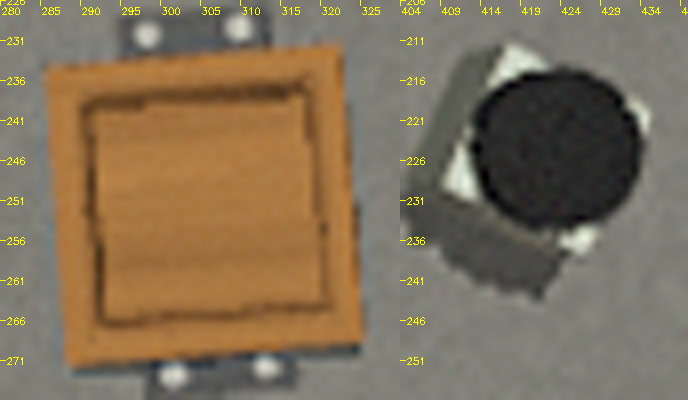

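```bash
cat > h.py <<'E'
from bench import bot, solve_ik, imaging
import cv2, numpy as np
from scipy.spatial.transform import Rotation as Ro
def ray(name,px,z,m=None):
    m=m or imaging.camera_model(name); K=m["K"]
    u=np.c_[(np.array(px)-[K[0,2],K[1,2]])/K[0,0]]
    if name=="wrist":
        r=np.linalg.norm(u,axis=1,keepdims=True); u=u/r*np.tan(r)
    d=Ro.from_euler("xyz",m["rotation"]).apply(np.c_[u[:,0],-u[:,1],-np.ones(len(u))])
    p=m["position"]; return p+d*((z-p[2])/d[:,2])[:,None]
def proj(name,P,m=None):
    m=m or imaging.camera_model(name); K=m["K"]
    c=Ro.from_euler("xyz",m["rotation"]).inv().apply(np.atleast_2d(P)-m["position"])
    u=np.c_[c[:,0],-c[:,1]]/-c[:,2:]
    if name=="wrist":
        r=np.linalg.norm(u,axis=1,keepdims=True); u=u/r*np.arctan(r)
    return u*K[0,0]+[K[0,2],K[1,2]]
def square(name,px,z,m=None):
    """corners in order -> centre, yaw mod 90deg (deg), side lengths"""
    P=ray(name,px,z,m)[:,:2]; c=P.mean(0); e=np.roll(P,-1,0)-P
    a=np.angle(np.sum(((e[:,0]+1j*e[:,1]))**4))/4
    return c,np.degrees(a),np.linalg.norm(e,axis=1)
def corners(c,yaw,half,z):
    k=np.array([[1,1],[1,-1],[-1,-1],[-1,1]])*half
    return np.c_[k@Ro.from_euler("z",yaw,degrees=True).as_matrix()[:2,:2].T+c,np.full(4,z)]
E
python3 - <<'E'
from h import *
f=lambda x0,y0,p:[(x0+(a+.5)/8-.5,y0+(b+.5)/8-.5) for a,b in p]
print("sleeve",square("top",f(177,186,[(108,30),(315,63),(278,272),(70,237)]),45))
print("socket",square("top",f(280,226,[(45,65),(341,45),(363,342),(67,365)]),28))
print("jar",square("top",f(404,206,[(110,43),(43,190),(180,253),(248,105)]),78))
print("cap",ray("top",f(404,206,[(157,147)]),98))
print("others",ray("top",[(440,189),(457,234)],18))
print("eraser,spool,tape,folder ends",ray("top",[(260,204),(250,226),(252,172),(357,241),(226,297),(273,271)],0))
for n,p in(("sl",[0,0,0]),):
  pass
q=bot.get_state()["qpos"]
for y in np.radians([0,45,90,135,180,-45,-90,-135]):
    r=[solve_ik(p,[np.pi,0,y]) for p in([488,270,200],[430,0,200],[500,-315,200])]
    print(round(np.degrees(y)),[None if a is None else a.round(2)[[0,5]] for a in r])
E
```

```text
sleeve (array([592.87621112, 265.59368404]), np.float64(-9.308325214931234), array([67.00558215, 67.15889996, 67.2270097 , 66.67954517]))
socket (array([474.48701171,   1.11639783]), np.float64(4.31752609996571), array([94.85651381, 94.46940929, 94.48252733, 95.50682312]))
jar (array([ 543.37149433, -286.10912225]), np.float64(-24.861168055326125), array([49.45176387, 45.59656859, 49.78294199, 45.83902212]))
cap [[ 543.48832546 -285.56736117   98.        ]]
others [[ 633.88783114 -346.33255546   18.        ]
 [ 518.126128   -388.18440794   18.        ]]
eraser,spool,tape,folder ends [[ 595.94243881  121.51707566    0.        ]
 [ 538.13700559  147.33045885    0.        ]
 [ 680.57202248  143.41462768    0.        ]
 [ 499.28960358 -133.05180083    0.        ]
 [ 353.50726645  208.19098377    0.        ]
 [ 421.01732605   86.05784429    0.        ]]
0 [array([ 0.37, -2.77]), array([-0.17,  2.97]), array([-0.69,  2.45])]
45 [array([0.37, 2.73]), array([-0.17,  2.18]), array([-0.69,  1.67])]
90 [array([0.37, 1.94]), array([-0.17,  1.4 ]), array([-0.69,  0.88])]
135 [array([0.37, 1.16]), array([-0.17,  0.61]), array([-0.69,  0.1 ])]
180 [array([0.37, 0.37]), array([-0.17, -0.17]), array([-0.69, -0.69])]
-45 [array([ 0.37, -1.98]), array([-0.17, -2.53]), array([-0.69, -3.04])]
-90 [array([ 0.37, -1.2 ]), array([-0.17, -1.74]), array([-0.69, -2.26])]
-135 [array([ 0.37, -0.41]), array([-0.17, -0.96]), array([-0.69, -1.47])]
```

The measured sizes agree with the given ones: sleeve 67, socket 95 and jar 46–50 mm. The cap centre also agrees with the body centre to within 0.6 mm. Before grasping I'll cross-check the socket and sleeve with the wrist camera.

```bash
python3 - <<'E'
from h import *
tiles=[]
for n,c,yaw,half,z,psi in (("socket",[474.5,1.1],4.3,47.5,28,184.3),("sleeve",[592.9,265.6],-9.3,33.5,45,170.7)):
    bot.move_ptp([c[0],c[1],210],[np.pi,0,np.radians(psi)])
    m=imaging.camera_model("wrist"); im=imaging.capture("wrist"); cv2.imwrite(f"pics/w_{n}.png",im)
    np.savez(f"w_{n}.npz",**m)
    p=proj("wrist",corners(c,yaw,half,z),m); print(n,p.round(1).tolist(),bot.get_state()["t"])
    x,y=(p.min(0)-12).astype(int); w,h=(p.max(0)-p.min(0)+24).astype(int); k=int(min(400/w,400/h)*1.0) or 1
    o=cv2.resize(im[max(y,0):y+h,max(x,0):x+w],None,fx=k,fy=k,interpolation=cv2.INTER_CUBIC)
    for q in p: cv2.circle(o,tuple(((q-[max(x,0),max(y,0)]+.5)*k-.5).astype(int)),3,(0,0,255),1)
    print("crop",max(x,0),max(y,0),k)
    o=o[:400,:400]; o=cv2.copyMakeBorder(o,0,400-o.shape[0],0,400-o.shape[1],cv2.BORDER_CONSTANT); tiles.append(o)
cv2.imwrite("pics/wv.png",np.hstack(tiles))
E
```

```text
socket [[356.9, 215.0], [273.3, 214.9], [270.2, 130.9], [360.1, 130.9]] 2.1667
crop 258 118 3
sleeve [[347.8, 209.1], [285.0, 209.0], [283.1, 146.5], [349.6, 146.6]] 3.3333
crop 271 134 4
```

View pics/wv.png

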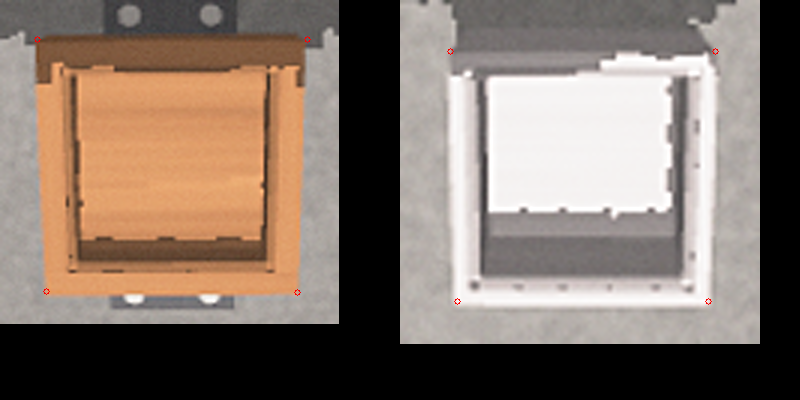

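The wrist view agrees within about 1 mm. The socket's near corners are at (45,296) and (298,295), against a predicted (46,291) and (297,292). The sleeve's are at (456,306) and (711,305), against (457,301) and (708,301). The bias is the same for both, so it cancels. Now I'll grasp and place the sleeve.

```bash
python3 - <<'E'
from h import *
S=lambda:bot.get_state()
def show(l): s=S(); print(l,round(s["t"],2),s["tcp_pos"].round(1),s["contact_force"].round(1),round(s["opening"],3),round(s["gripper_force"],1))
print(bot.movel([592.9,265.6,24],max_speed=120,threshold=15)); show("down")
bot.grip(0.0,40); show("grip")
bot.movel([592.9,265.6,115],max_speed=150); show("lift")
bot.move_ptp([474.5,1.1,115],[np.pi,0,np.radians(184.3)]); show("over")
bot.movel([474.5,1.1,56],max_speed=120); show("near")
print(bot.movel([474.5,1.1,32],max_speed=40,threshold=12)); show("in")
cv2.imwrite("pics/s1.png",imaging.capture("side")); cv2.imwrite("pics/t1.png",imaging.capture("top"))
E
```

```text
False
down 5.03 [593.5 265.8  24.8] [-0.1 -0.  -0.1] 1.0 0.0
grip 5.35 [593.5 265.7  25. ] [-1.  -0.9  5.5] 0.771 46.8
lift 6.11 [592.1 265.4 113.9] [-0.9  0.2 -1.9] 0.773 46.0
over 7.22 [475.3   1.5 115. ] [ 0.4  0.7 -2. ] 0.779 46.0
near 7.87 [475.    1.5  56.2] [ 0.2  0.1 -1.3] 0.775 46.0
True
in 8.44 [474.    1.1  32.9] [-0.8 -0.4  5.9] 0.777 46.9
```

Contact came at TCP 32.9, which puts the sleeve's underside at about 8 mm, so it's seated. I'll release and go to a hover over the jar, with a check picture.

```bash
python3 - <<'E'
from h import *
bot.grip(1.0); 
p=bot.get_state()["tcp_pos"]; bot.movel([p[0],p[1],150],max_speed=150)
t=imaging.capture("top"); cv2.imwrite("pics/t2.png",t)
c=[543.4,-285.9];psi=155.1
bot.move_ptp([c[0],c[1],210],[np.pi,0,np.radians(psi)])
m=imaging.camera_model("wrist"); im=imaging.capture("wrist"); cv2.imwrite("pics/w_jar.png",im)
t=imaging.capture("top"); cv2.imwrite("pics/t3.png",t)
def tile(im,p,pad=12,H=400):
    x,y=np.maximum((p.min(0)-pad).astype(int),0); w,h=(p.max(0)-p.min(0)+2*pad).astype(int); k=int(min(400/w,H/h))
    o=cv2.resize(im[y:y+h,x:x+w],None,fx=k,fy=k,interpolation=cv2.INTER_CUBIC)
    for q in p: cv2.circle(o,tuple(((q-[x,y]+.5)*k-.5).astype(int)),3,(0,0,255),1)
    print("crop",x,y,k); o=o[:H,:400]
    return cv2.copyMakeBorder(o,0,H-o.shape[0],0,400-o.shape[1],cv2.BORDER_CONSTANT)
P=np.vstack([corners(c,-24.9,25,78),corners(c,-24.9,25,0),[[c[0]+25*np.cos(a),c[1]+25*np.sin(a),98] for a in np.arange(0,6.28,.785)]])
a=tile(im,proj("wrist",P,m),25)
Q=np.vstack([corners([474.5,1.1],4.3,47.5,28),corners([474.5,1.1],4.3,33.5,53)])
cv2.imwrite("pics/wj.png",np.hstack([a,tile(t,proj("top",Q),6)])); print(bot.get_state()["t"])
E
```

```text
crop 261 123 3
crop 279 225 7
11.1167
```

View pics/wj.png

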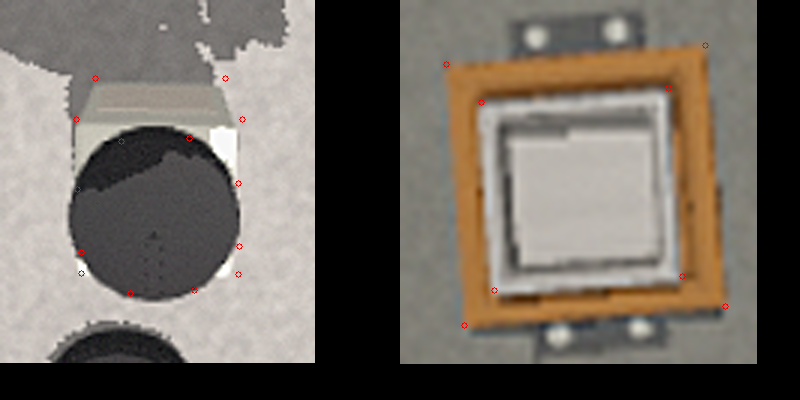

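The right tile shows the sleeve nested square and level in the socket, with corners near (477,103), (668,88), (683,280) and (495,295), as predicted to within 1 mm. In the left tile the jar is offset from prediction by about (-1,+2) px, the same bias as before. I'll grasp the jar with a reduced opening, to stay clear of the loose caps, and insert it.

```bash
python3 - <<'E'
from h import *
S=lambda:bot.get_state()
def show(l): s=S(); print(l,round(s["t"],2),s["tcp_pos"].round(1),s["contact_force"].round(1),round(s["opening"],3),round(s["gripper_force"],1))
c=[543.4,-285.9]
bot.grip(0.8)
print(bot.movel([*c,43],max_speed=120,threshold=12)); show("down")
bot.grip(0.0,50); show("grip")
z0=S()["tcp_pos"][2]
bot.movel([*c,165],max_speed=150); show("lift")
bot.move_ptp([474.5,1.1,165],[np.pi,0,np.radians(184.3)]); show("over")
bot.movel([474.5,1.1,z0+50],max_speed=120); show("near")
print(z0+13,bot.movel([474.5,1.1,z0+12],max_speed=35,threshold=12)); show("in")
cv2.imwrite("pics/s2.png",imaging.capture("side"))
E
```

```text
False
down 12.97 [ 544.  -286.3   43.8] [0.5 1.  1.4] 0.799 0.0
grip 13.27 [ 543.8 -286.8   44. ] [-1.9 -2.1  5.8] 0.582 51.9
lift 14.23 [ 542.6 -285.2  163.7] [ 0.6 -0.5 -4. ] 0.582 52.2
over 15.37 [4.755e+02 2.000e-01 1.652e+02] [ 0.   0.3 -2.8] 0.58 52.2
near 16.11 [475.1   0.6  94.3] [ 0.5 -0.6 -3.5] 0.584 52.2
57.02130798660562 True
in 16.42 [474.9   1.   92.9] [-0.5  0.2 -3.3] 0.58 52.5
```

The jar's base is already at about 49, inside the sleeve mouth at 53. The stop came from a brief touch and the force is back to normal, so I'll continue down.

```bash
python3 - <<'E'
from h import *
S=lambda:bot.get_state()
def show(l): s=S(); print(l,round(s["t"],2),s["tcp_pos"].round(1),s["contact_force"].round(1),s["wrist_torque"].round(2),round(s["opening"],3))
for i in range(3):
    r=bot.movel([474.5,1.1,56],max_speed=35,threshold=14); show(r)
    if S()["tcp_pos"][2]<58.5: break
cv2.imwrite("pics/s3.png",imaging.capture("side"))
E
```

```text
True 17.42 [474.1   1.1  56.9] [-0.8 -0.4  5. ] [0.12 0.21 0.03] 0.58
```

It's seated: TCP 56.9 against an expected 57.0. I'll release, rise to cap height, grip the cap and turn in steps, watching the torque.

```bash
cat >> h.py <<'E'
S=lambda:bot.get_state()
def show(l): s=S(); print(l,round(s["t"],2),s["tcp_pos"].round(1),s["contact_force"].round(1),s["wrist_torque"].round(2),round(s["opening"],3),round(s["gripper_force"],1),round(np.degrees(s["orientation"][2]),1))
E
python3 - <<'E'
from h import *
p=[474.3,1.1]
bot.grip(1.0); show("rel")
bot.movel([*p,92],max_speed=80,threshold=10); show("up")
bot.grip(0.0,110); bot.dwell(.2); show("grip")
cv2.imwrite("pics/s4.png",imaging.capture("side"))
for i,d in enumerate((5,10,15,20)):
    bot.move_ptp([*p,92+.1*i],[np.pi,0,np.radians(184.3+d)]); show(d)
s=imaging.capture("side"); cv2.imwrite("pics/s5.png",s)
cv2.imwrite("pics/s5c.png",cv2.resize(s[190:290,300:420],None,fx=5,fy=5,interpolation=cv2.INTER_CUBIC))
E
```

```text
rel 17.92 [472.6   1.3  55.8] [-0.8  0.6  1.2] [ 0.04 -0.    0.04] 1.002 0.0 -175.7
up 18.52 [474.3   1.1  92. ] [0.2 0.3 0.3] [-0.05  0.03  0.01] 1.0 0.0 -175.7
grip 19.18 [474.1   0.9  92.3] [-1.8 -1.5  6.4] [-0.02  0.44  0.01] 0.548 112.1 -175.7
5 19.48 [474.9   0.8  92.4] [-0.5 -0.9  5.4] [-0.15 -0.02  0.02] 0.549 112.4 -170.8
10 19.73 [474.3   0.9  92.3] [-0.1 -1.6  6.1] [-0.18  0.29  0.09] 0.547 113.0 -165.8
15 19.98 [474.3   0.9  92.3] [-1.1 -1.1  6.2] [-0.14  0.26  0.08] 0.547 113.0 -160.9
20 20.23 [474.3   1.   92.3] [-0.4 -1.4  4.1] [-0.13  0.21  0.05] 0.549 112.9 -155.9
```

View pics/s5c.png

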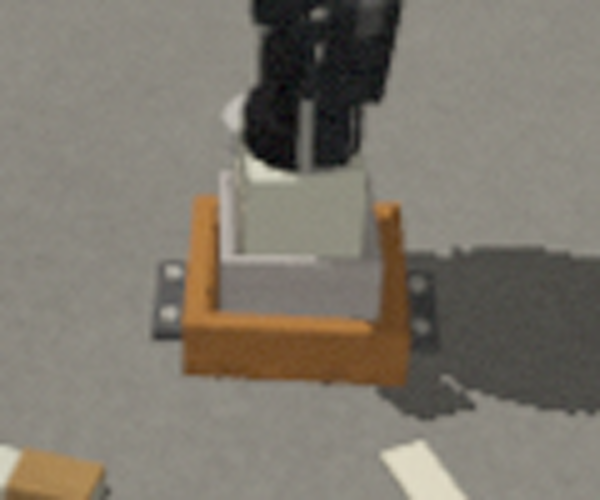

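The side crop shows the jar square in the sleeve, in the socket, with the fingers on the cap at about (305,130) and clear of the body. I'll carry on turning, to 75° in all, and log joint 6 effort. Then a wrist view will check for slip before the lift.

```bash
python3 - <<'E'
from h import *
p=[474.3,1.1]
a=imaging.capture("wrist")
for i,d in enumerate((30,40,50,60,68,75)):
    bot.move_ptp([*p,92.4+.1*i],[np.pi,0,np.radians(184.3+d)]); show(d); print(S()["effort"][5].round(3))
b=imaging.capture("wrist"); cv2.imwrite("pics/wa.png",a); cv2.imwrite("pics/wb.png",b)
c=proj("wrist",[474.3,1.1,100])[0]; print(c)
x,y=(c-66).astype(int); x=max(x,0);y=max(y,0)
s=imaging.capture("side"); cv2.imwrite("pics/s6.png",s)
cv2.imwrite("pics/wab.png",np.hstack([cv2.resize(q,(400,400),interpolation=cv2.INTER_CUBIC) for q in(a[y:y+133,x:x+133],b[y:y+133,x:x+133])]))
E
```

```text
30 20.62 [474.3   1.2  92.3] [0.8 0.  3.2] [0.01 0.04 0.1 ] 0.547 112.7 -145.9
-0.039
40 20.91 [474.1   1.1  92.3] [-1.  -0.1  1.4] [-0.14  0.07  0.01] 0.551 112.6 -136.0
-0.079
50 21.2 [474.    1.1  92.3] [ 0.  -0.6  0.8] [-0.18  0.03 -0.  ] 0.549 112.5 -126.0
-0.082
60 21.49 [474.2   1.2  92.5] [ 0.4 -0.8 -0.8] [-0.04 -0.09  0.03] 0.545 112.7 -116.1
-0.088
68 21.75 [474.2   1.1  92.7] [ 0.1 -1.   0. ] [-0.1  -0.04 -0.01] 0.544 112.7 -108.1
-0.109
75 22.0 [474.4   1.1  92.9] [ 0.6 -0.8 -0.9] [-0.11 -0.08  0.04] 0.55 112.7 -101.0
-0.103
[317.17696617 263.82099976]
```

View pics/wab.png

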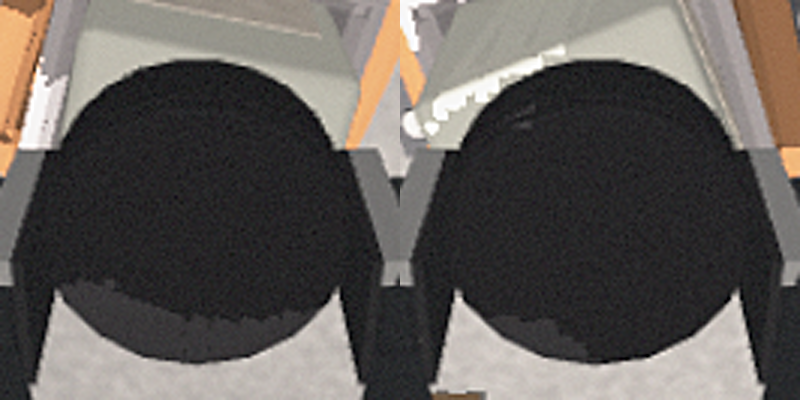

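The jar kept its orientation while the hand turned, and the torque is near zero, so there's no slip load. As a test I'll lift 4 mm and read the mean vertical force. The jar coming along would show about -3.5 N or more.

```bash
python3 - <<'E'
from h import *
def fz():
    r=[]
    for i in range(15): bot.dwell(.03); r.append(S()["contact_force"][2])
    return round(np.mean(r),2),round(np.std(r),2)
p=[474.3,1.1]
print(fz()); a=imaging.capture("side")
bot.movel([*p,96.9],max_speed=20); print(fz()); show("lift4"); b=imaging.capture("side")
cv2.imwrite("pics/s7.png",a);cv2.imwrite("pics/s8.png",b)
# vertical shift of the jar body region / sleeve between a and b
for n,(x0,x1,y0,y1) in dict(body=(340,382,220,246),hand=(345,385,195,215)).items():
    A,B=[cv2.cvtColor(q,6)[y0:y1,x0:x1].astype(np.float32) for q in(a,b)]
    print(n,np.array(cv2.phaseCorrelate(A,B)[0]).round(2),np.abs(A-B).mean().round(2))
E
```

```text
(np.float64(-1.07), np.float64(0.37))
(np.float64(-0.37), np.float64(0.48))
lift4 23.5 [474.3   1.1  96.9] [-0.4 -0.3 -0.9] [-0.1  -0.05 -0.03] 0.55 112.8 -100.7
body [ 0.47 -0.08] 4.78
hand [ 0.11 -0.8 ] 12.04
```

The vertical force stayed at about -0.4 N, so the jar isn't coming along. I'll continue straight up.

```bash
python3 - <<'E'
from h import *
bot.movel([474.3,1.1,125],max_speed=30); bot.dwell(.3); show("up")
s=imaging.capture("side"); cv2.imwrite("pics/s9.png",s)
w=imaging.capture("wrist"); cv2.imwrite("pics/w9.png",w)
cv2.imwrite("pics/fin.png",np.hstack([cv2.resize(s[175:275,310:410],(400,400),interpolation=cv2.INTER_CUBIC),cv2.resize(w[170:330,236:396],(400,400),interpolation=cv2.INTER_CUBIC)]))
E
```

```text
up 24.93 [474.2   1.1 124.9] [-0.4 -0.  -0.5] [-0.02  0.    0.02] 0.543 112.8 -100.7
```

View pics/fin.png

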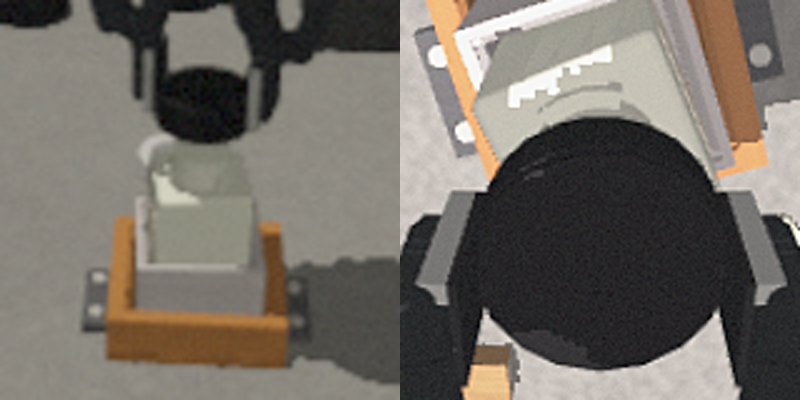

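The final view shows the cap held level at (203,105), directly over the open jar neck at (200,165). The jar and sleeve are still fully down in the socket.

```bash
python3 -c "
from h import *
print(bot.sign_off())"
```

```text
the job is handed in; nothing more can be done
None
```

I nested the sleeve and then the closed jar in the socket, turned the cap 75° anticlockwise until it came free, and lifted it about 32 mm; I handed in at about 25 s with the cap held level above the open jar.

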